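# Pack the short shaker into the sliding-cover condiment box

## Robot

A 6-joint arm with a two-finger parallel gripper is mounted at the origin on the work surface. World frame = base frame: x ahead of the robot, y to its left, z up, the work surface at z = 0. Lengths are in m, angles in rad, forces in N, time in s.
With the tool pointing down it reaches from about 0.25 to 0.775 m from the base axis. Payload 4 kg.
Tool frame: the origin (TCP) lies midway between the tips of the shut fingers; the grasp point (between the pads) lies 19 mm behind it (robot.grasp_offset is the distance from the TCP to the grasp point, in m); z points along the fingers, y is the direction in which the jaws open and shut (so a half turn about z gives the same grasp; the last joint's range is limited). The gripper opens to 94 mm and grips with 3 to 60 N. Pads are 16 mm wide; open, the fingers measure 119 mm over their backs; the gripper's body (75 mm by 177 mm) begins 78 mm behind the grasp point.
Start: joints at [-1.251, 0.087, 1.371, -0, 1.684, -0.103], TCP at [0.226, -0.502, 0.206] pointing down, gripper open.
Joint ranges: [-3.1, 3.1], [-0.76, 2.03], [0.27, 2.55], [-1.08, 4.22], [0.17, 2.65], [-2.57, 2.57]. Speed limits (rad/s): [2.79, 2.79, 3.14, 3.14, 3.14, 3.14].

## Interface

Orientations are given as [roll, pitch, yaw] about the fixed x, y, z axes, in that order (R = Rz(yaw) Ry(pitch) Rx(roll)).
In Python, from bench import status, viewer, order, robot gives the robot as it stands. The module is installed in compiled form; this text tells all that it offers.
- The arm moves only by the tool move_arm, never from a script. Its argument "targets" is a list of rows, each a list of 3 entries, a list of its own where there are three numbers: the shift along the tool's x, y, z in mm, then the turn, a rotation vector about the tool's x, y, z in degrees, then the opening, from -1 (shut) to 1 (fully open). A call has 1 to 20 rows; each row is the pose to reach, as a shift and turn from the pose commanded when the call began, along the tool's axes at that moment; what a row does not reach only later rows make up. A row lasts 1/8 s, in which the tool goes at most 62.5 mm and 10.7 degrees, less where a joint would pass 70% of its speed; a pose out of reach is approached as far as the arm can. A call with a gripper value outside its range is refused whole. The fingers move at their own pace and stop on an object; the grip force is fixed at half the most. Time passes only in rows, so rows that repeat a pose let the fingers close. It gives the time, the measured TCP pose, the force and the opening at its end, in the units of the state.
- status.get_obs(): the state, without advancing time (a new reading comes with each control period).
- viewer.snapshot(name): name is "side" or "top" or "wrist"; returns the picture (400x640x3 uint8, red, green, blue); there is no depth.
- viewer.camera_model(name): a dict with "K" (3x3 intrinsics, pixels), "xyz" and "attitude" of the camera in the world; the wrist camera has in their place "T_tool_cam" (4x4, takes a point from camera to tool coordinates, whose origin is the TCP and whose axes are the flange's). Camera axes: x right, y up, looking along -z (the intrinsics and any distortion apply to the point x, -y, -z); pixel columns grow to the right and rows downward; lengths in m; the calibration is good to about 2 mm. A picture is of the moment at which its call begins: read the wrist's pose just before it. camera_model takes no time and is no camera call.
- order.close_job(): hands the job in, once; it reports no verdict.
The state is a dict: "time": time; "joint_positions": joint angles; "qvel": joint speeds; "joint_torque": joint torques, N m; "tool_pos": TCP position; "ee_rot": TCP orientation; "wrist_force": force on the tool from outside, world axes, zero at the start; "wrist_torque": the same for the moment, N m; "width": finger opening in m.
Only numpy, scipy, OpenCV 4.12 (cv2) and the standard library are available. Lean on these libraries where they do the work, as an engineer would, in place of code of your own. Each camera call takes 0.05 s, during which the arm holds its last target. There are 200 camera calls.

## Task

Slide the cover of the wooden condiment box right back, stand the short steel shaker upright on the floor of the box, then slide the cover fully shut again. The taller shaker of the same make is too tall for the box: leave it standing where it is.

Things in the scene. Friction and masses are not known exactly. Their poses are not given: they have to be found in the camera images.
- box: Fixed open-topped light-wood box, outside 166 mm (box x) by 220 mm (box y), walls 80 mm high, inside 150 x 204 mm, floor top 8 mm above the worktop. Origin: centre of its underside, z up. Low rails on its long sides (91 mm above the worktop) guide a flat plywood cover, top at 86 mm, that slides along box +y; the box opens at its -y end, from box y = -102 mm to -110 mm + cover travel.
- cover (a joint): Cover travel along box +y, m: 0 shut (ends flush), 0.125 right back (stop). May start a little open. Stays where left; about 2 N moves it. Its wooden grip bar, to pinch or push, stands across the cover: 70 mm along box x, 14 mm thick along box y, 30 mm high (86 to 116 mm above the worktop), centre at box x = 0, box y = -85 mm + travel.
- short_shaker: Loose plain steel shaker, upright cylinder 40 mm in diameter, 68 mm tall (the top 12 mm is a low dome), 0.08 to 0.17 kg. Origin at the centre of its underside, z up. Stands on the worktop on the -y side of the box, near a taller shaker and a wide lidded sugar pot (68 mm in diameter, 69 mm tall), in any order, centres at least 100 mm apart.
- tall_shaker: Loose plain steel shaker like the short one, 40 mm in diameter but 105 mm tall; to be left alone. Origin at the centre of its underside, z up.
There are look-alikes about, which are no part of the job. Leave any green or pink look-alike of the short_shaker alone.

How it is judged:
On the way, in this order (a step that is already met when the one before it is completed fails the run):
1. the cover is slid back (value of joint cover above 0.07 m), for 0.2 s.
2. the short shaker stands in the box (x of short_shaker in the frame of box between -0.075 and 0.075 m and y of short_shaker in the frame of box between -0.102 and 0.102 m and z of short_shaker in the frame of box below 0.015 m and angle between short_shaker's own z axis and vertical below 0.2 rad), for 0.2 s.
At the end, for the whole second after the job is handed in: The short shaker stands on the floor of the box, upright within about 11 degrees and at rest, and the cover is shut to within 12 mm (all of step 2 and value of joint cover below 0.012 m and linear speed of short_shaker below 0.02 m/s); the robot touches nothing.
It fails at once if the taller shaker is moved by more than 40 mm or tipped over (distance of tall_shaker from where it was at the start of the episode above 0.04 m or angle between tall_shaker's own z axis and vertical above 0.5 rad).
It also fails if it takes over 64 s, if anything falls off the work surface, if the arm or the gripper's body presses on something with over 40 N, if the wrist force passes 120 N, or if a joint passes its speed limit or range.

## Working session

There is one attempt and no reset: what is moved stays moved. The work goes in short steps, Python scripts to look and compute and a tool call to move; the robot and the scene stay as the last step left them, time stands still between calls to the robot, and variables do not carry over. Pictures are saved under pics/ and viewed, about 8 in all and at most 12, crops included, and the job is handed in when it is done.

Besides the shell and the picture viewer there is one more tool, called after "Request:" as name([rows], argument=value, ...), one row to a line, values as JSON. move_arm: Moves the arm, as the interface text tells. Its arguments: {"type":"object","properties":{"targets":{"type":"array"}},"required":["targets"]}

```bash
mkdir -p pics; cat > h.py <<'E'
import numpy as np, cv2
from bench import status, viewer, order, robot
from scipy.spatial.transform import Rotation as R
def cam(name):
    m=viewer.camera_model(name)
    if name=="wrist":
        o=status.get_obs(); T=np.eye(4); T[:3,:3]=R.from_euler('xyz',o['ee_rot']).as_matrix(); T[:3,3]=o['tool_pos']
        T=T@np.array(m['T_tool_cam']); return m,T[:3,:3],T[:3,3]
    a=np.array(m['attitude'])
    Rm=a if a.shape==(3,3) else (R.from_euler('xyz',a).as_matrix() if a.size==3 else None)
    return m,Rm,np.array(m['xyz'])
def ray(c,u,v,z):
    m,Rm,p=c; d=m.get('distortion',m.get('dist'))
    q=cv2.undistortPoints(np.array([[[u,v]]],float),np.array(m['K']),None if d is None else np.array(d,float))[0,0]
    w=Rm@np.array([q[0],-q[1],-1]); return p+w*(z-p[2])/w[2]
def proj(c,P):
    m,Rm,p=c; q=Rm.T@(np.array(P)-p); k=np.array(m['K'])@np.array([q[0],-q[1],-q[2]]); return k[:2]/k[2]
def save(name,f,crop=None,s=1):
    im=viewer.snapshot(name); x=im if crop is None else im[crop[1]:crop[3],crop[0]:crop[2]]
    cv2.imwrite('pics/'+f,cv2.resize(x[:,:,::-1],None,fx=s,fy=s,interpolation=cv2.INTER_CUBIC)); return im
E
python3 - <<'E'
from h import *
for n in ["top","side","wrist"]: print(viewer.camera_model(n))
print(status.get_obs())
a=save("top","a0.png"); b=save("side","b0.png")
np.save('top0.npy',a);np.save('side0.npy',b)
E
```

```text
{'K': array([[489.76250355,   0.        , 318.84873594],
       [  0.        , 489.76250355, 191.20759552],
       [  0.        ,   0.        ,   1.        ]]), 'xyz': array([ 0.31739645, -0.07982812,  0.95528074]), 'attitude': array([ 0.18541434, -0.03866225, -1.57288247])}
{'K': array([[490.46463512,   0.        , 318.15033439],
       [  0.        , 490.46463512, 211.94887228],
       [  0.        ,   0.        ,   1.        ]]), 'xyz': array([0.10249237, 0.73761091, 0.79888168]), 'attitude': array([ 0.90947625, -0.01379084, -2.68890146])}
{'K': array([[320.22512678,   0.        , 316.11067648],
       [  0.        , 320.22512678, 198.21133187],
       [  0.        ,   0.        ,   1.        ]]), 'T_tool_cam': array([[ 6.07002223e-04,  9.70703681e-01,  2.40278993e-01,
         6.98660238e-02],
       [ 9.99999815e-01, -5.95635364e-04, -1.19930044e-04,
        -2.09576384e-04],
       [ 2.67021308e-05,  2.40279022e-01, -9.70703864e-01,
        -1.79712640e-01],
       [ 0.00000000e+00,  0.00000000e+00,  0.00000000e+00,
         1.00000000e+00]])}
{'time': 0.0, 'joint_positions': array([-1.25110160e+00,  8.79526345e-02,  1.37226154e+00, -1.94563833e-05,
        1.68360580e+00, -1.03112399e-01]), 'qvel': array([-6.24274145e-05, -2.48466977e-04,  1.61834726e-03,  2.45815630e-04,
       -9.51400191e-04, -9.86789790e-04]), 'joint_torque': array([-6.92183512e-04, -3.40178168e+01, -3.02432585e+01,  7.17940112e-02,
        3.28671292e-02, -1.90014812e-04]), 'tool_pos': array([ 0.22548396, -0.50104175,  0.20430179]), 'ee_rot': array([-3.13937517e+00, -2.10022704e-04,  4.22804726e-01]), 'wrist_force': array([-0.79827235,  0.22387977, -0.98725183]), 'wrist_torque': array([ 0.01636628,  0.01288397, -0.00720477]), 'width': 0.09398562532707944}
```

View pics/a0.png

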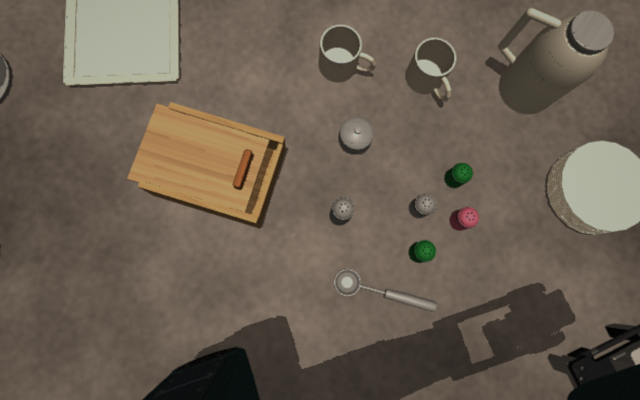

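View pics/b0.png

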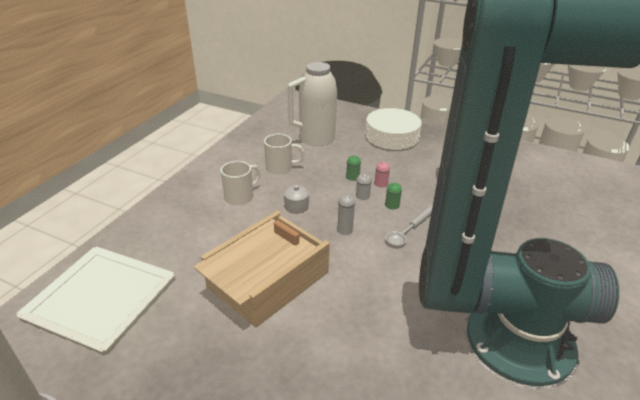

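Top view: the grip bar is at about (243,169) and the box opens to the right. The tall shaker is at (343,209). The short shaker is at (424,204), between green look-alikes at (460,173) and (425,251) and a pink one at (468,217). The side view agrees: the shaker at (364,187) is shorter than the one at (346,215).

```bash
python3 - <<'E'
from h import *
a=np.load('top0.npy'); c=cam("top"); cs=cam("side")
hsv=cv2.cvtColor(a,cv2.COLOR_RGB2HSV)
# bar
roi=hsv[135:200,222:262]; m=((roi[...,0]<12)&(roi[...,1]>110)&(roi[...,2]>60)).astype(np.uint8)
n,l,s,ce=cv2.connectedComponentsWithStats(m); i=1+np.argmax(s[1:,4])
pts=np.argwhere(l==i)[:,::-1]+[222,135]; r=cv2.minAreaRect(pts.astype(np.float32)); print('bar',s[i],r)
W=np.array([ray(c,*p,0.114)[:2] for p in cv2.boxPoints(r)]); print(W, W.mean(0))
# wood mask
m=((hsv[...,0]<22)&(hsv[...,1]>100)&(hsv[...,2]>60)).astype(np.uint8); m[:,300:]=0
n,l,s,ce=cv2.connectedComponentsWithStats(m); i=1+np.argmax(s[1:,4])
r=cv2.minAreaRect(np.argwhere(l==i)[:,::-1].astype(np.float32)); print('wood',r)
W=np.array([ray(c,*p,0.088)[:2] for p in cv2.boxPoints(r)]);print(W)
for i in range(4): d=W[i]-W[i-1]; print(np.linalg.norm(d),np.degrees(np.arctan2(d[1],d[0])))
for n,u,v,z in [('short',424,204,.064),('tall',343,209,.1),('pot',357,133,.06),('g1',461,173,.064),('pink',468,217,.064),('g2',425,251,.064)]:
    P=ray(c,u,v,z); print(n,P.round(3),'side px',proj(cs,P).round(),'base',proj(cs,[P[0],P[1],0]).round())
E
```

```text
bar [24 27  3  4  4] ((246.76922607421875, 163.34613037109375), (0.5547001957893372, 3.605551242828369), 33.690067291259766)
[[0.52196454 0.01606793]
 [0.52741264 0.01270605]
 [0.52686207 0.01188469]
 [0.52141513 0.01524738]] [0.52441359 0.01397651]
wood ((205.36000061035156, 159.94625854492188), (139.3240966796875, 92.290283203125), 17.417970657348633)
[[ 0.49298793  0.23158782]
 [ 0.65914965  0.19290548]
 [ 0.58152218 -0.0528972 ]
 [ 0.41896568 -0.00573485]]
0.2485987689235308 72.67701076697244
0.1706049211148599 -13.105004065490911
0.2577692391423435 -107.52674863818237
0.16925987027683975 163.8210281085033
short [ 0.461 -0.31   0.064] side px [365. 177.] base [363. 196.]
tall [ 0.446 -0.156  0.1  ] side px [348. 198.] base [346. 230.]
pot [ 0.599 -0.188  0.06 ] side px [298. 188.] base [299. 207.]
g1 [ 0.521 -0.383  0.064] side px [355. 159.] base [353. 178.]
pink [ 0.437 -0.392  0.064] side px [384. 165.] base [381. 184.]
g2 [ 0.375 -0.308  0.064] side px [395. 186.] base [393. 205.]
```

Request:
move_arm([
  [[478,-356,-46],[0,0,-49.3],1],
  [[478,-356,-46],[0,0,-49.3],1],
  [[478,-356,-46],[0,0,-49.3],1],
  [[478,-356,-46],[0,0,-49.3],1],
  [[478,-356,-46],[0,0,-49.3],1],
  [[478,-356,-46],[0,0,-49.3],1],
  [[478,-356,-46],[0,0,-49.3],1],
  [[478,-356,-46],[0,0,-49.3],1],
  [[478,-356,-46],[0,0,-49.3],1],
  [[478,-356,-46],[0,0,-49.3],1],
  [[478,-356,-46],[0,0,-49.3],1],
  [[478,-356,-46],[0,0,-49.3],1],
  [[478,-356,-46],[0,0,-49.3],1],
  [[478,-356,-46],[0,0,-49.3],1],
])

```text
time: 1.85
tool_pos: [0.5152, 0.0181, 0.2516]
ee_rot: [3.141, 0.0, 1.281]
wrist_force: [0.6, -0.5, 0.7]
width: 0.094
```

```bash
python3 - <<'E'
from h import *
o=status.get_obs(); print(o['time'],o['tool_pos'],o['ee_rot'],o['joint_positions'],o['wrist_force'])
a=save("wrist","w1.png"); np.save('w1.npy',a)
E
```

```text
1.85 [0.51518046 0.01810823 0.25160833] [3.14126804e+00 1.66384245e-04 1.28133260e+00] [-7.47250137e-02  5.45418568e-03  1.36524846e+00 -2.36439115e-04
  1.77060830e+00  2.14691722e-01] [ 0.6122057  -0.51319541  0.66616279]
```

View pics/w1.png

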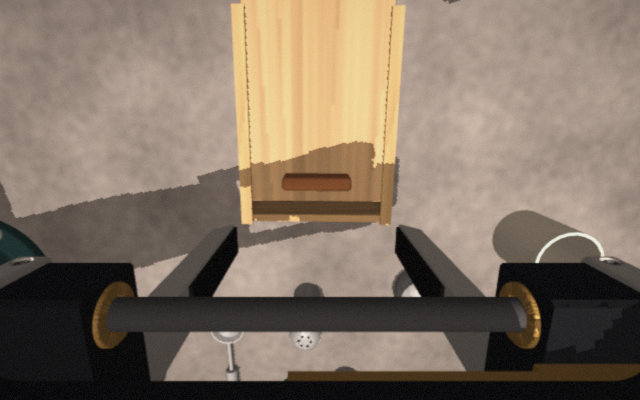

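Wrist view: the bar's top spans (283–351, 174–190). The rails run up the picture, from (232,5) to (241,222) on the left and (405,5) to (391,222) on the right. A small gap shows at rows 200–215.

```bash
python3 - <<'E'
from h import *
c=cam("wrist")
P=lambda u,v,z: ray(c,u,v,z)[:2]
b=[P(283,174,.116),P(351,174,.116)]; f=[P(283,190,.101),P(351,190,.101)]
print('bar top back edge',b,np.linalg.norm(b[1]-b[0]))
L=[P(232,5,.091),P(241,222,.091)];Q=[P(405,5,.091),P(391,222,.091)]
for s in (L,Q): d=s[0]-s[1]; print('rail deg',np.degrees(np.arctan2(d[1],d[0])),s)
a=np.load('w1.npy').astype(int); m=((a[...,0]>1.8*a[...,1])&(a[...,0]>45)).astype(np.uint8); m[:140]=0;m[200:]=0;m[:,:260]=0;m[:,370:]=0
n,l,s,ce=cv2.connectedComponentsWithStats(m); i=1+np.argmax(s[1:,4]); print(s[i],ce[i])
r=cv2.minAreaRect(np.argwhere(l==i)[:,::-1].astype(np.float32)); print(r)
x,y,w,h,_=s[i]; e=[P(x,y,.116),P(x+w,y,.116)]; d=e[1]-e[0]; print('ends',e,np.linalg.norm(d))
mid=(e[0]+e[1])/2; d/=np.linalg.norm(d); by=np.array([-d[1],d[0]])
if by[1]<0: by=-by
ctr=mid-.007*by; print('ctr',ctr,'bary',np.degrees(np.arctan2(by[1],by[0])))
o=status.get_obs(); yaw=o['ee_rot'][2]; dd=ctr-o['tool_pos'][:2]
print('tool xy mm',1e3*(dd[0]*np.cos(yaw)+dd[1]*np.sin(yaw)),1e3*(dd[0]*np.sin(yaw)-dd[1]*np.cos(yaw)),'yaw',np.degrees(yaw))
for u,v in [(252,202),(252,214),(382,202),(382,214)]: print(u,v,P(u,v,.083))
E
```

```text
bar top back edge [array([0.48866326, 0.04351622]), array([0.55357972, 0.02422943])] 0.06772095769277797
rail deg 72.49345923884238 [array([0.48863621, 0.20889739]), array([0.42338269, 0.00202202])]
rail deg 73.1663914117422 [array([0.64661995, 0.16204688]), array([ 0.58377641, -0.04566055])]
[304 176   1   1   1] [304. 176.]
((304.0, 176.0), (0.0, 0.0), 0.0)
ends [array([0.50811607, 0.03563229]), array([0.50907209, 0.03534825])] 0.0009973294268406825
ctr [0.50660045 0.02878017] bary 73.45283451183457
tool xy mm 7.613269601318768 -11.285291042426863 yaw 73.4288124569364
252 202 [0.44059266 0.0187771 ]
252 214 [0.43593968 0.0054862 ]
382 202 [ 0.58066221 -0.0228525 ]
382 214 [ 0.57732505 -0.03654103]
```

Request:
move_arm([
  [[10,1,60],[0,0,0],1],
  [[10,1,120],[0,0,0],1],
  [[10,1,157],[0,0,0],1],
  [[10,1,157],[0,0,0],1],
  [[10,1,157],[0,0,0],1],
  [[10,1,157],[0,0,0],0.3],
  [[10,1,157],[0,0,0],0.3],
  [[10,1,157],[0,0,0],0.3],
  [[10,1,157],[0,0,0],0.3],
  [[10,1,157],[0,0,0],0.3],
])

```text
time: 3.15
tool_pos: [0.5186, 0.0289, 0.0955]
ee_rot: [-3.14, -0.0, 1.283]
wrist_force: [-3.0, 0.2, 5.8]
width: 0.0697
```

Request:
move_arm([
  [[10,0,0],[0,0,0],0.3],
  [[25,0,0],[0,0,0],0.3],
  [[42,0,0],[0,0,0],0.3],
  [[60,0,0],[0,0,0],0.3],
  [[76,0,0],[0,0,0],0.3],
  [[88,0,0],[0,0,0],0.3],
  [[95,0,0],[0,0,0],0.3],
  [[95,0,0],[0,0,0],0.3],
  [[95,0,0],[0,0,0],0.3],
])

```text
time: 4.28
tool_pos: [0.5467, 0.1205, 0.0956]
ee_rot: [3.141, -0.002, 1.283]
wrist_force: [0.2, 1.5, 5.2]
width: 0.0699
```

Request:
move_arm([
  [[0,0,0],[0,0,0],1],
  [[0,0,0],[0,0,0],1],
  [[0,0,0],[0,0,0],1],
  [[0,0,-50],[0,0,0],1],
  [[0,0,-110],[0,0,0],1],
  [[-60,5,-115],[0,0,0],1],
  [[-120,10,-115],[0,0,0],1],
  [[-180,15,-115],[0,0,0],1],
  [[-240,20,-115],[0,0,0],1],
  [[-300,27,-115],[0,0,0],1],
  [[-360,33,-115],[0,0,0],1],
  [[-410,37,-115],[0,0,0],0.5],
  [[-437,40,-115],[0,0,0],0.5],
  [[-437,40,-115],[0,0,0],0.5],
  [[-437,40,-115],[0,0,0],0.5],
  [[-437,40,-115],[0,0,0],0.5],
])

```text
time: 6.28
tool_pos: [0.4611, -0.3096, 0.2097]
ee_rot: [3.141, -0.0, 1.285]
wrist_force: [0.1, -0.6, 0.1]
width: 0.0707
```

```bash
python3 - <<'E'
from h import *
o=status.get_obs(); print(o['time'],o['tool_pos'],o['ee_rot'],o['width'],o['joint_positions'],o['wrist_force'])
a=save("wrist","w2.png"); np.save('w2.npy',a)
c=cam("wrist")
for z in (0,.056,.068): print(proj(c,[o['tool_pos'][0],o['tool_pos'][1],z]))
E
```

```text
6.275 [ 0.46108934 -0.30961876  0.20965437] [ 3.14128381e+00 -1.03428660e-04  1.28502135e+00] 0.07072924848345931 [-6.93561290e-01  9.83207421e-02  1.35050528e+00  2.19048118e-04
  1.69252413e+00 -4.07759674e-01] [ 0.14773696 -0.64353708  0.1488599 ]
[315.76042977 177.2754342 ]
[315.76371228 186.60587386]
[315.76455687 189.00660703]
```

View pics/w2.png

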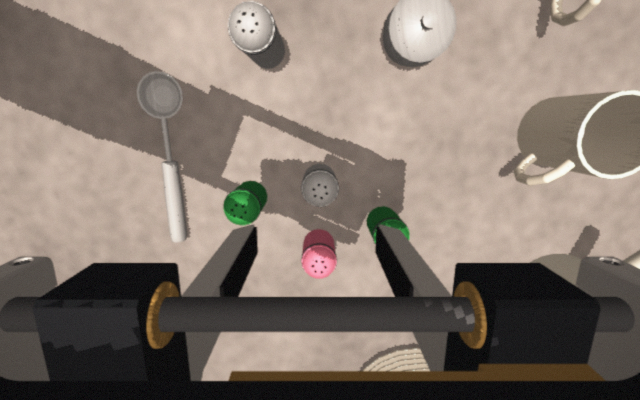

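The short shaker's top is at (320,189), about 4.5 px right of where the tool axis projects (316,189). So I shift +4 mm in tool y and descend. The fingers clear both green look-alikes.

Request:
move_arm([
  [[0,4,0],[0,0,0],0.3],
  [[0,4,50],[0,0,0],0.3],
  [[0,4,100],[0,0,0],0.3],
  [[0,4,140],[0,0,0],0.3],
  [[0,4,170],[0,0,0],0.3],
  [[0,4,185],[0,0,0],0.3],
  [[0,4,185],[0,0,0],0.3],
  [[0,4,185],[0,0,0],0.3],
  [[0,4,185],[0,0,0],-0.3],
  [[0,4,185],[0,0,0],-0.3],
  [[0,4,185],[0,0,0],-0.3],
  [[0,4,185],[0,0,0],-0.3],
  [[0,4,185],[0,0,0],-0.3],
  [[0,4,185],[0,0,0],-0.3],
])

```text
time: 8.07
tool_pos: [0.4647, -0.3122, 0.0253]
ee_rot: [3.141, 0.001, 1.283]
wrist_force: [-2.2, 0.8, 5.5]
width: 0.0393
```

Request:
move_arm([
  [[0,0,-30],[0,0,0],-0.3],
  [[0,0,-80],[0,0,0],-0.3],
  [[0,0,-130],[0,0,0],-0.3],
  [[0,0,-155],[0,0,0],-0.3],
  [[40,-5,-155],[0,0,0],-0.3],
  [[90,-11,-155],[0,0,0],-0.3],
  [[140,-18,-155],[0,0,0],-0.3],
  [[190,-24,-155],[0,0,0],-0.3],
  [[240,-30,-155],[0,0,0],-0.3],
  [[290,-37,-155],[0,0,0],-0.3],
  [[330,-42,-155],[0,0,0],-0.3],
  [[353,-45,-155],[0,0,0],-0.3],
  [[353,-45,-155],[0,0,0],-0.3],
  [[353,-45,-155],[0,0,0],-0.3],
  [[353,-45,-155],[0,0,0],-0.3],
])

```text
time: 9.95
tool_pos: [0.5213, 0.0383, 0.1792]
ee_rot: [-3.141, 0.0, 1.282]
wrist_force: [0.7, 0.1, -0.4]
width: 0.0395
```

```bash
python3 - <<'E'
from h import *
o=status.get_obs(); print(o['time'],o['tool_pos'],o['ee_rot'],o['width'],o['wrist_force'])
a=save("wrist","w3.png")
b=save("side","s3.png")
cv2.imwrite('pics/m3.png',np.hstack([a[:,100:500],b[100:,150:450].repeat(1,0) if 0 else cv2.resize(b[120:320,180:380],(400,400))])[:,:,::-1])
E
```

```text
9.95 [0.52133593 0.03830606 0.17916676] [-3.14127424e+00  4.78360768e-04  1.28172225e+00] 0.039511519514194744 [ 0.6819605   0.11726974 -0.40271298]
```

View pics/m3.png

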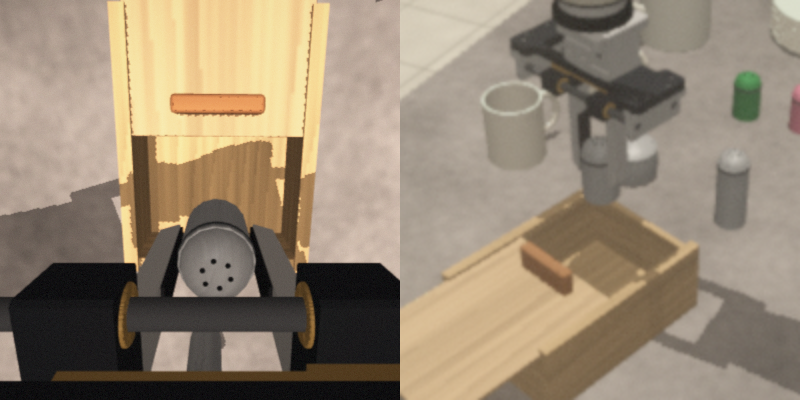

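Left (wrist): the shaker is held straight, with the cover edge at row 136 well beyond it. Right (side): the shaker hangs over the opening at about (600,180).

Request:
move_arm([
  [[0,0,40],[0,0,0],-0.3],
  [[0,0,80],[0,0,0],-0.3],
  [[0,0,110],[0,0,0],-0.3],
  [[0,0,130],[0,0,0],-0.3],
  [[0,0,140],[0,0,0],-0.3],
  [[0,0,145],[0,0,0],-0.3],
  [[0,0,145],[0,0,0],-0.3],
  [[0,0,145],[0,0,0],-0.3],
  [[0,0,145],[0,0,0],-0.3],
])

```text
time: 11.18
tool_pos: [0.522, 0.0393, 0.0353]
ee_rot: [3.14, -0.0, 1.283]
wrist_force: [0.5, -0.2, -2.0]
width: 0.0395
```

Request:
move_arm([
  [[0,0,1],[0,0,0],-0.3],
  [[0,0,2],[0,0,0],-0.3],
  [[0,0,2],[0,0,0],-0.3],
  [[0,0,2],[0,0,0],-0.3],
])

```text
time: 11.68
tool_pos: [0.5217, 0.0394, 0.0333]
ee_rot: [3.141, -0.0, 1.283]
wrist_force: [-2.8, 0.2, 5.1]
width: 0.0399
```

Request:
move_arm([
  [[0,0,0],[0,0,0],-0.05],
  [[0,0,0],[0,0,0],0.2],
  [[0,0,0],[0,0,0],0.3],
  [[0,0,0],[0,0,0],0.3],
  [[0,0,-20],[0,0,0],0.3],
  [[0,0,-60],[0,0,0],0.3],
  [[0,0,-110],[0,0,0],0.3],
  [[0,0,-160],[0,0,0],1],
  [[0,0,-160],[0,0,0],1],
  [[0,0,-160],[0,0,0],1],
  [[0,0,-160],[0,0,0],1],
])

```text
time: 13.05
tool_pos: [0.5204, 0.0393, 0.1902]
ee_rot: [-3.138, 0.001, 1.283]
wrist_force: [-0.0, 0.2, -0.9]
width: 0.0932
```

```bash
python3 - <<'E'
from h import *
o=status.get_obs(); print(o['time'],o['tool_pos'],o['ee_rot'],o['width'],o['wrist_force'])
a=save("wrist","w4.png")
b=save("side","s4.png")
cv2.imwrite('pics/m4.png',np.hstack([a[:,100:500],cv2.resize(b[120:320,180:380],(400,400))])[:,:,::-1])
E
```

```text
13.05 [0.52037318 0.03933735 0.19017057] [-3.13765628e+00  1.13847124e-03  1.28314308e+00] 0.09321993050486695 [-0.01792021  0.21888992 -0.94131263]
```

View pics/m4.png

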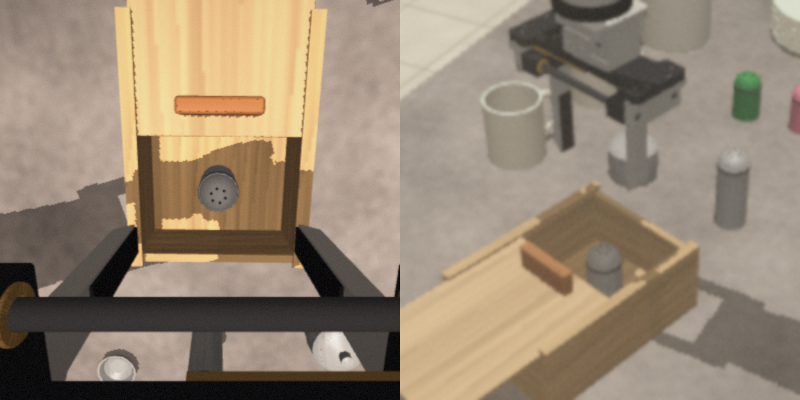

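The shaker stands upright in the box: wrist (218,190), side (603,270). The cover is still back. Next I grip the bar again where I left it.

Request:
move_arm([
  [[45,1,0],[0,0,0],1],
  [[85,2,0],[0,0,0],1],
  [[85,2,0],[0,0,0],1],
  [[85,2,40],[0,0,0],1],
  [[85,2,80],[0,0,0],1],
  [[85,2,94],[0,0,0],1],
  [[85,2,94],[0,0,0],1],
  [[85,2,94],[0,0,0],1],
  [[85,2,94],[0,0,0],0.3],
  [[85,2,94],[0,0,0],0.3],
  [[85,2,94],[0,0,0],0.3],
  [[85,2,94],[0,0,0],0.3],
  [[85,2,94],[0,0,0],0.3],
])

```text
time: 14.78
tool_pos: [0.5468, 0.1207, 0.0992]
ee_rot: [-3.14, -0.0, 1.283]
wrist_force: [-3.5, 1.6, 6.2]
width: 0.0694
```

Request:
move_arm([
  [[-10,0,0],[0,0,0],0.3],
  [[-25,0,0],[0,0,0],0.3],
  [[-45,0,0],[0,0,0],0.3],
  [[-65,0,0],[0,0,0],0.3],
  [[-85,0,0],[0,0,0],0.3],
  [[-100,0,0],[0,0,0],0.3],
  [[-110,0,0],[0,0,0],0.3],
  [[-114,0,0],[0,0,0],0.3],
  [[-114,0,0],[0,0,0],0.3],
  [[-114,0,0],[0,0,0],0.3],
])

```text
time: 16.02
tool_pos: [0.5133, 0.0114, 0.0991]
ee_rot: [-3.138, 0.001, 1.284]
wrist_force: [-8.5, 2.1, 7.4]
width: 0.0691
```

Request:
move_arm([
  [[-1,0,0],[0,0,0],0.3],
  [[-2,0,0],[0,0,0],0.3],
  [[-3,0,0],[0,0,0],0.3],
  [[-4,0,0],[0,0,0],0.3],
  [[-4,0,0],[0,0,0],0.3],
  [[-4,0,0],[0,0,0],0.3],
])

```text
time: 16.77
tool_pos: [0.5123, 0.0083, 0.0991]
ee_rot: [-3.138, -0.001, 1.284]
wrist_force: [-8.3, 4.3, 7.1]
width: 0.0698
```

Request:
move_arm([
  [[-1,0,0],[0,0,0],0.3],
  [[-2,0,0],[0,0,0],0.3],
  [[-3,0,0],[0,0,0],0.3],
  [[-3,0,0],[0,0,0],0.3],
  [[-3,0,0],[0,0,0],0.3],
])

```text
time: 17.4
tool_pos: [0.5114, 0.0054, 0.0991]
ee_rot: [-3.138, -0.001, 1.284]
wrist_force: [-8.5, 4.6, 8.1]
width: 0.0698
```

Request:
move_arm([
  [[-1,0,0],[0,0,0],0.3],
  [[-2,0,0],[0,0,0],0.3],
  [[-3,0,0],[0,0,0],0.3],
  [[-3,0,0],[0,0,0],0.3],
  [[-3,0,0],[0,0,0],0.3],
])

```text
time: 18.02
tool_pos: [0.5112, 0.0047, 0.0991]
ee_rot: [-3.138, -0.005, 1.284]
wrist_force: [-5.9, 8.6, 6.1]
width: 0.0697
```

It stopped after 0.7 of the 3 mm commanded and the force rose, so the cover is at its stop. Now I release, lift and look.

Request:
move_arm([
  [[1,0,0],[0,0,0],0.3],
  [[2,0,0],[0,0,0],1],
  [[2,0,0],[0,0,0],1],
  [[2,0,0],[0,0,0],1],
  [[2,0,0],[0,0,0],1],
  [[2,0,-40],[0,0,0],1],
  [[2,0,-90],[0,0,0],1],
  [[-10,0,-130],[0,0,0],1],
  [[-10,0,-130],[0,0,0],1],
  [[-10,0,-130],[0,0,0],1],
  [[-10,0,-130],[0,0,0],1],
])

```text
time: 19.4
tool_pos: [0.5086, -0.008, 0.2261]
ee_rot: [-3.138, 0.001, 1.283]
wrist_force: [-0.1, 0.6, 0.3]
width: 0.0941
```

```bash
python3 - <<'E'
from h import *
o=status.get_obs(); print(o['time'],o['tool_pos'],o['width'],o['wrist_force'],abs(o['qvel']).max())
a=save("wrist","w5.png")
b=save("side","s5.png")
cv2.imwrite('pics/m5.png',np.hstack([a[:,100:500],cv2.resize(b[120:320,180:380],(400,400))])[:,:,::-1])
E
```

```text
19.4 [ 0.50859349 -0.00796442  0.22613249] 0.0941289736658955 [-0.05712261  0.56307383  0.28914119] 0.002794426703395384
```

View pics/m5.png

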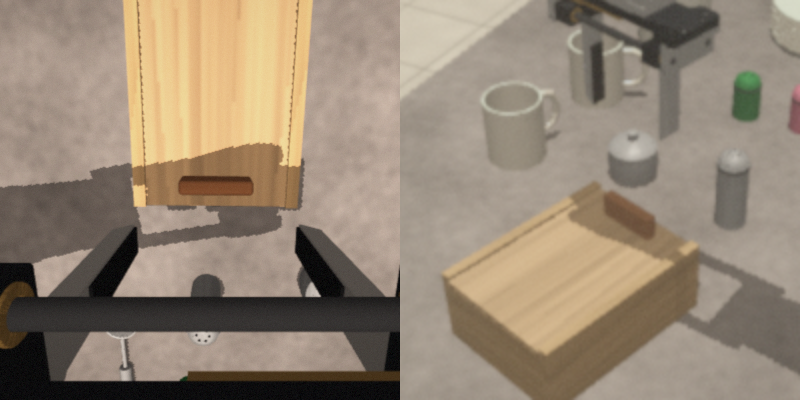

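The cover's end is flush with the box end (wrist row 206) and the side view shows it shut at both ends. The tall shaker is where it was, the gripper is clear and the arm is at rest.

```bash
python3 -c "
from h import *
print(order.close_job())"
```

```text
the job is handed in; nothing more can be done
None
```

The job is done and handed in at about 19.5 s of the 64 s allowed; the hand-in call gives no verdict. I gripped the bar and slid the cover back to about 0.12 m travel. I then stood the short shaker on the box floor, gripped the bar again and slid the cover shut until it met the stop.

**Last checks:**
- **Shaker:** the pictures taken before shutting showed it standing upright near the middle of the opening. It can't be seen now that the cover is shut.
- **Cover:** it stopped after 0.7 mm of the last 3 mm commanded, and the wrist force rose to about 9–12 N. The final pictures show it flush at both ends. I backed off about 1 mm as I let go, so it may be that much open.
- **Tall shaker and look-alikes:** the tall shaker looked unmoved in the side views, by eye only. I planned clearance from the green and pink look-alikes and saw no contact, but did not measure them again.
- **Robot:** the gripper was open about 13 cm above the box, at rest, with wrist force near zero.

No check failed or disagreed. The colour mask for finding the bar did fail, so I read its edges from the pictures by hand. The grip confirmed them, at 69–70 mm for the 70 mm bar.

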